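Hang the yellow check weight on the spring balance

ROBOT

A 6-joint arm with a two-finger parallel gripper is mounted at the origin on a cart in front of the work surface, level with it; the furniture and walls round the work are solid. World frame = base frame: x ahead of the robot, y to its left, z up, the work surface at z = 0. Lengths are in m, angles in rad, forces in N, time in s.
With the tool pointing down it reaches from about 0.35 to 0.975 m from the base axis. Payload 4.9 kg.
Tool frame: the origin (TCP) lies midway between the tips of the shut fingers; the grasp point (between the pads) lies 19 mm behind it; z points along the fingers, y is the line along which they close (so a half turn about z gives the same grasp; the last joint's range is limited). The gripper opens to 85 mm and grips with 20 to 120 N. Pads are 22 mm wide; open, the fingers measure 114 mm over their backs; the gripper's body (76 mm by 85 mm) begins 54 mm behind the grasp point. The pads swing forward as they close: fully open they stand 13 mm farther back than shut.
Start: joints at [1.029, 0.053, 1.613, -0, 1.476, -0.119], TCP at [0.256, 0.57, 0.192] pointing down, gripper open.
Joint ranges: [-3.01, 3.01], [-1.01, 2.22], [0.06, 2.58], [-1.02, 4.17], [0.09, 2.62], [-3.14, 3.14]. Speed limits (rad/s): [2.57, 2.57, 3.14, 3.14, 3.14, 3.14].

INTERFACE

Orientations are given as a unit quaternion [w, x, y, z].
In Python, from plant import * gives the robot as it stands.
- The arm moves only by the tool jog_arm, never from a script. Its argument "targets" is a list of rows, each a list of 3 entries, a list of its own where there are three numbers: the shift along the tool's x, y, z in units of 25 mm (1.0 is 25 mm), then the turn, a rotation vector about the tool's x, y, z in units of 8 degrees (1.0 is 8 degrees), then the opening in per cent of the stroke, from 0 (shut) to 100 (fully open). A call has 1 to 8 rows; each row is the pose to reach, as a shift and turn from the pose commanded when the call began, along the tool's axes at that moment; what a row does not reach only later rows make up. A row lasts 1/8 s, in which the tool goes at most 62.5 mm and 10.7 degrees, less where a joint would pass 70% of its speed; a pose out of reach is approached as far as the arm can. A call with a gripper value outside its range is refused whole. The fingers move at their own pace and stop on an object; the grip force is fixed at half the most. Time passes only in rows, so rows that repeat a pose let the fingers close. It gives the time, the measured TCP pose, the force, the opening and the grip force at its end, in the units of the state.
- state(): the state, without advancing time (a new reading comes with each control period).
- grab_frame(name): name is "scene" or "side" or "wrist"; returns (picture, depth): 480x640x3 uint8, red, green, blue; 480x640 float32, m along the optical axis (not along the pixel's ray), 0 where there is no reading.
- camera_params(name): a dict with "fovy" (degrees; the focal length in pixels is half the picture's height over the tangent of half this angle, whatever the lens; pixels are square), "cx", "cy" (the principal point, pixels), "dist" ([k1, k2, p1, p2, k3] as OpenCV has them; the pictures are not rectified), "rvec" (rotation vector, rad) and "tvec" (3), from world to camera coordinates, as OpenCV has them; the wrist camera has in their place "hand_eye" (4x4, takes a point from camera to tool coordinates, whose origin is the TCP and whose axes are the flange's). Camera axes: x right, y down, z forward; pixel columns grow to the right and rows downward; lengths in m; the calibration is good to about 2 mm. A picture is of the moment at which its call begins: read the wrist's pose just before it. camera_params takes no time and is no camera call.
- job_done(): hands the job in; it is judged then, once.
The state is a dict: "time": time; "joint_pos": joint angles; "joint_vel": joint speeds; "joint_efforts": joint torques, N m; "tool_pos": TCP position; "tool_rot": TCP orientation; "contact_force": force on the tool from outside, world axes, zero at the start; "ft_torque": the same for the moment, N m; "gripper_width": opening from 0.0 (shut) to 1.0 (fully open); "grasp_force": force on a finger pad.
Only numpy, scipy, OpenCV 4.12 (cv2) and the standard library are available. Lean on these libraries where they do the work, as an engineer would, in place of code of your own. Each camera call takes 0.05 s, during which the arm holds its last target. There are 200 camera calls.

TASK

Check the spring balance with the yellow weight: work the weight off its stud by raising it until the stud's head can come out of the wide part of its keyhole, and hang it by the same keyhole on the balance's sprung hook. Let the hook take the weight gently as it dips - do not drop it on or let the hook plunge - then let go and wait until hook and weight hang still. Leave the blue weight hanging where it is, and do not move the bottles, the flask or the other things on the table.

Things in the scene. Friction and masses are not known exactly. Their poses are not given: they have to be found in the camera images.
- yellow_grip (a point): centre of the yellow weight's grip, an upright black rubber bar on top of it, 24 wide (y), 14 thick (x), 46 tall (23 above and below this point). Axes as the weight's: z up, y along its width, x through its keyhole (towards the rack's board when hung there) (mm)
- yellow_slot (a point): closed top end of the yellow weight's narrow slot, mid-thickness, 36 straight below yellow_grip; it rests on whatever the weight hangs from. Keyhole: narrow slot 14 wide, running down 12 from here to a sloped lead-in, then the wide part, 36 wide and 40 tall, its middle 38 below this point (mm)
- blue_grip (a point): grip centre of the blue weight, of the same shape and size as the yellow one; it hangs on the other stud, 110 mm beside it, and is to stay. Which stud holds which varies (mm)
- rack: fixed plywood, 200 wide, 14 thick, top at z 180; origin on the table under the middle of its front face; -x is the way it faces. Foot 80 deep. Front studs at y +55 and -55, z 150: collar 24 across to 10 off the board, shaft 10 across, head 24 across from 22 to 28 off. A hung plate lies between collar and head, 16 off; to free it, raise it 33, then draw it out over 25 along -x (mm)
- balance: fixed spring balance; origin on the table; -x is the way its front and its hook look. Grey column 70 wide, from x +10 to +55, 235 tall, with a white scale and red pointer; foot 115 by 110, 12 high, from x -48 to +68 (mm)
- hook (a joint): downward travel of the sprung hook in m: 0 unloaded (top stop), 0.07 at the lower stop. Spring 130 N/m after about 0.5 N of preload, so about 7.5 mm per 100 g (17 to 39 mm under the yellow weight); lightly damped, it bobs at 2 to 3 Hz and settles in about 2 s
- hook_seat (a point): middle of the hook's seat, top surface, where the slot's top end comes to rest; moves with the hook; z 196 unloaded. Hook: rod 8 across, out of the column along the balance's -x; seat level, 27 long, 58 in front of the balance's origin; it ends 32 farther out in a tip 18 higher than the seat. A weight with its x along the balance's x goes on from the front, wide part over the tip (mm)
- cyan_bottle: tall steel bottle, 72 across, 234 high, standing; origin under its middle (mm)
- demin_bottle: white plastic bottle, 94 across, 182 high, standing; origin under its middle (mm)
- oil_flask: glass flask, 60 across, 106 high, standing; origin under its middle (mm)
- pliers: red-handled pliers lying flat, 173 by 50, 11 high; origin under the middle (mm)
- syringe: white syringe lying flat, 124 by 26, 17 high; origin under the middle (mm)
- jelly_jar: pot with a blue lid, 68 across, 61 high; origin under its middle (mm)
- yellow_weight: the yellow weight, 64 wide (y), 20 thick (x), 169 tall; origin at the centre of its underside, 148 below yellow_grip. A slab 52 tall, above it an 8 thick, 60 wide plate with the keyhole (up to 124), then the grip. 280 to 560 g, not known beforehand; it hangs plumb from its slot (mm)
Things that resemble listed ones, but are neither listed nor needed, are in the scene too. Several things have the shape of the yellow_weight; the one meant has the colours described above.

How it is judged:
On the way:
1. the yellow weight is off its stud and clear in front of the rack's stud heads (x of yellow_grip in the frame of rack below -0.042 m), for 0.1 s.
At the end, for the whole second after the job is handed in: the yellow weight hangs by its narrow slot on the hook's seat (slot top within 18 mm of the seat's middle), upright within 0.2 rad, the hook dipped by more than 10 mm and still (under 10 mm/s; weight under 30 mm/s), nothing holding it; the blue weight's grip within 20 mm of where it was (distance between yellow_slot and hook_seat below 0.018 m and value of joint hook above 0.01 m and velocity of joint hook between -0.01 and 0.01 m/s and linear speed of yellow_weight below 0.03 m/s and angle between yellow_weight's own z axis and vertical below 0.2 rad and distance of blue_grip from where it was at the start of the episode below 0.02 m); the robot touches nothing.
It fails at once if the hook plunges: moves down faster than 0.3 m/s (velocity of joint hook above 0.3 m/s).
It fails at once if the hook is driven to its lower stop (beyond 66 mm) (value of joint hook above 0.066 m).
It fails at once if the blue weight is knocked (grip moved 40 mm) (distance of blue_grip from where it was at the start of the episode above 0.04 m).
It fails at once if a bottle, the flask, the pot, the pliers or the syringe is moved by more than 30 mm (distance of any of cyan_bottle, demin_bottle, oil_flask, jelly_jar, pliers, syringe from where it was at the start of the episode above 0.03 m).
It fails at once if a bottle or the flask is tipped by more than 0.4 rad (angle between any of cyan_bottle, demin_bottle, oil_flask's own z axis and vertical above 0.4 rad).
It also fails if it takes over 56 s, if anything falls off the work surface, if the arm or the gripper's body presses on something with over 40 N, if the wrist force passes 120 N, or if a joint passes its speed limit or range.

## Working session

There is one attempt and no reset: what is moved stays moved. The work goes in short steps, Python scripts to look and compute and a tool call to move; the robot and the scene stay as the last step left them, time stands still between calls to the robot, and variables do not carry over. Pictures are saved under pics/ and viewed, at most 10 in all, crops included, and the job is handed in when it is done.

Besides the shell and the picture viewer there is one more tool, called by a JSON object that holds its "method" and its "body", one argument or row to a line. jog_arm: Moves the arm, as the interface text tells. Its arguments: {"type":"object","properties":{"targets":{"type":"array"}},"required":["targets"]}

```bash
mkdir -p pics; ls
cat > h.py <<'E'
from plant import *
import numpy as np, cv2
from scipy.spatial.transform import Rotation as R
def cam(n,s=None):
    p=camera_params(n); f=240/np.tan(np.radians(p["fovy"])/2)
    K=np.array([[f,0,p["cx"]],[0,f,p["cy"]],[0,0,1.]])
    if "rvec" in p:
        Rm=cv2.Rodrigues(np.array(p["rvec"],float))[0]; C=-Rm.T@np.array(p["tvec"],float).ravel(); Rc=Rm.T
    else:
        H=np.array(p["hand_eye"]); q=s["tool_rot"]; T=R.from_quat([q[1],q[2],q[3],q[0]]).as_matrix()
        Rc=T@H[:3,:3]; C=np.array(s["tool_pos"])+T@H[:3,3]
    return K,np.array(p["dist"],float),Rc,C
def grab(n):
    s=state(); im,d=grab_frame(n); return im,d,cam(n,s)
def pts(uv,z,c):  # pixels + depth -> world
    K,D,Rc,C=c; n=cv2.undistortPoints(np.array(uv,float).reshape(-1,1,2),K,D).reshape(-1,2)
    return (np.c_[n,np.ones(len(n))]*np.array(z).reshape(-1,1))@Rc.T+C
def save(n,im): cv2.imwrite("pics/"+n,im[:,:,::-1])
E
python3 - <<'E'
from h import *
for n in("scene","side"):
    im,d,c=grab(n); save(n+"0.png",im); np.savez(n+"0.npz",im=im,d=d); print(n,c[3],c[2][:,2],(d>0).mean())
print(state())
E
```

```text
pics
scene [-0.6926374   0.70239249  0.89627366] [ 0.77813172 -0.41986234 -0.46714734] 0.979619140625
side [0.49525564 0.93892439 1.12554609] [ 0.04398371 -0.67502495 -0.73648269] 0.995791015625
{'time': 0.1, 'joint_pos': array([ 1.02901038e+00,  5.33061214e-02,  1.61417991e+00, -3.47639261e-05,
        1.47601249e+00, -1.19022970e-01]), 'joint_vel': array([-0.00068551, -0.00127324, -0.00429653, -0.00013654, -0.00327891,
        0.00063445]), 'joint_efforts': array([-1.88945532e-04, -3.94907928e+01, -3.71362674e+01, -1.45358135e-04,
        3.94384697e-03,  3.49352649e-05]), 'tool_pos': array([0.25611007, 0.56940097, 0.1909627 ]), 'tool_rot': array([-2.92789335e-04,  2.09809118e-01,  9.77741901e-01, -9.07003165e-04]), 'contact_force': array([0.26096495, 0.48013131, 0.20828326]), 'ft_torque': array([-0.01230474,  0.00372196, -0.00142662]), 'grasp_force': 0.0, 'gripper_width': 0.9995468206420415}
```

View pics/scene0.png

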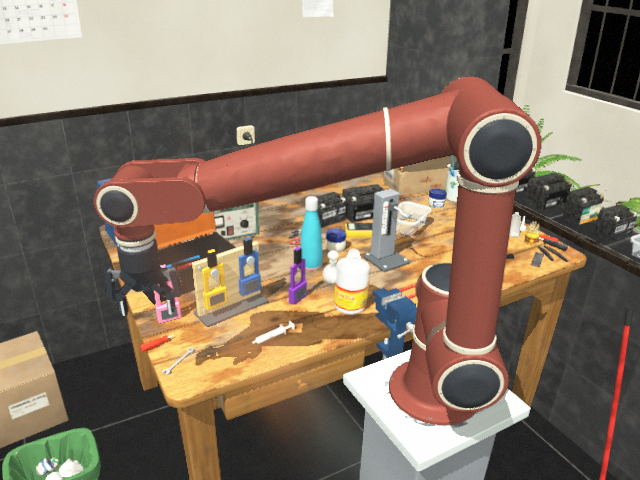

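View pics/side0.png

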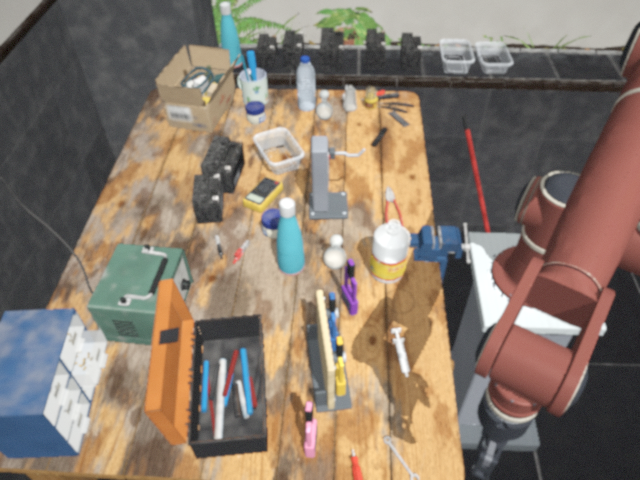

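The scene view shows the yellow weight on the rack at about (213,280), the blue one at (250,268), and the balance at (385,230). In between are the cyan bottle (312,235), demin bottle (352,282), flask (333,265) and a purple look-alike (297,278). In the side view, the balance is at (322,180) with its hook to the right at (348,153), and the rack is at (325,350).

```bash
cat > m.py <<'E'
from h import *
P={}
V,U=np.mgrid[0:480,0:640]
for n in("scene","side"):
    a=np.load(n+"0.npz"); im,d=a["im"],a["d"]; c=cam(n)
    W=pts(np.c_[U.ravel(),V.ravel()],d.ravel(),c).reshape(480,640,3); P[n]=W
    hsv=cv2.cvtColor(im,cv2.COLOR_RGB2HSV)
    def st(name,box,lo,hi,zlo=0.01):
        x0,y0,x1,y1=box; m=cv2.inRange(hsv,np.array(lo),np.array(hi))>0
        b=np.zeros_like(m); b[y0:y1,x0:x1]=1; m=m&b&(d>0)&(W[...,2]>zlo)
        w=W[m]
        if len(w): print(n,name,len(w),"p3",np.percentile(w,3,0).round(3),"med",np.median(w,0).round(3),"p97",np.percentile(w,97,0).round(3))
    B={"scene":dict(yel=(195,245,232,320),blu=(232,235,268,300),cy=(295,190,328,275),pur=(284,245,310,308),board=(190,235,275,322),col=(365,185,402,270)),
       "side":dict(yel=(325,330,360,402),blu=(322,285,345,345),cy=(270,195,308,280),pur=(335,255,365,318),board=(305,285,340,410),col=(305,130,335,215))}[n]
    st("yel",B["yel"],(20,120,90),(32,255,255)); st("blu",B["blu"],(100,120,60),(125,255,255))
    st("cy",B["cy"],(84,90,60),(99,255,255)); st("pur",B["pur"],(128,80,50),(150,255,255))
    st("blackY",B["yel"],(0,0,0),(180,255,50),.15); st("blackB",B["blu"],(0,0,0),(180,255,50),.15)
    st("board",B["board"],(10,30,140),(30,130,255),.03); st("col",B["col"],(0,0,50),(180,60,255),.03)
    for nm,(u,v) in ({"scene":dict(demin=(352,258),flask=(333,255),syr=(275,333))} if n=="scene" else {"side":dict(demin=(390,235),flask=(336,243),syr=(400,350),hooktip=(358,154),hookm=(343,153),pli=(392,205))})[n].items():
        print(nm,W[v,u].round(3))
for n,k in(("scene",(150,180,460,380,3)),("side",(270,110,450,440,3))):
    a=np.load(n+"0.npz")["im"][k[1]:k[3],k[0]:k[2]]
    save(n+"_c.png",cv2.resize(a,None,fx=800/a.shape[1] if n=="scene" else 1.8,fy=800/a.shape[1] if n=="scene" else 1.8,interpolation=cv2.INTER_CUBIC))
E
python3 m.py
```

```text
scene yel 635 p3 [0.488 0.322 0.047] med [0.497 0.362 0.104] p97 [0.522 0.385 0.17 ]
scene blu 238 p3 [0.509 0.219 0.086] med [0.517 0.241 0.137] p97 [0.527 0.274 0.213]
scene cy 1013 p3 [ 0.602 -0.033  0.019] med [ 0.616 -0.001  0.105] p97 [0.644 0.02  0.19 ]
scene pur 407 p3 [0.461 0.088 0.013] med [0.474 0.124 0.06 ] p97 [0.492 0.144 0.169]
scene board 1673 p3 [0.5   0.215 0.036] med [0.526 0.308 0.117] p97 [0.545 0.401 0.181]
scene col 1794 p3 [ 0.519 -0.428  0.034] med [ 0.557 -0.236  0.123] p97 [ 0.888 -0.206  0.235]
demin [0.372 0.005 0.168]
flask [ 0.511 -0.018  0.1  ]
syr [0.354 0.245 0.013]
side yel 335 p3 [0.491 0.345 0.054] med [0.502 0.381 0.095] p97 [0.509 0.388 0.213]
side blu 152 p3 [0.514 0.229 0.079] med [0.521 0.272 0.122] p97 [0.527 0.279 0.213]
side cy 1213 p3 [ 0.611 -0.003  0.02 ] med [0.638 0.014 0.104] p97 [0.669 0.025 0.185]
side pur 409 p3 [0.469 0.095 0.016] med [0.482 0.127 0.054] p97 [0.5   0.147 0.17 ]
side blackY 6 p3 [0.503 0.365 0.18 ] med [0.505 0.367 0.186] p97 [0.507 0.368 0.205]
side blackB 5 p3 [0.523 0.255 0.183] med [0.524 0.257 0.194] p97 [0.526 0.259 0.199]
side board 1044 p3 [0.51  0.219 0.046] med [0.528 0.355 0.176] p97 [0.553 0.405 0.182]
side col 1241 p3 [ 0.543 -0.265  0.04 ] med [ 0.572 -0.21   0.174] p97 [ 0.594 -0.204  0.236]
demin [0.389 0.008 0.148]
flask [ 0.522 -0.011  0.093]
syr [0.363 0.25  0.014]
hooktip [ 0.47  -0.248  0.195]
hookm [ 0.511 -0.244  0.2  ]
pli [ 0.362 -0.26  -0.003]
```

View pics/scene_c.png

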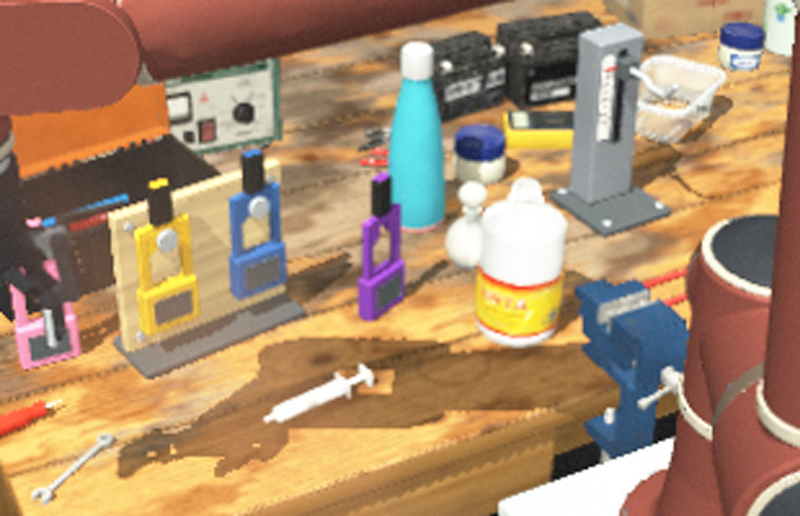

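```bash
cat >> m.py <<'E'
print("----")
def fitline(w,tol=.003):
    rng=np.random.default_rng(0);best=None
    xy=w[:,:2]
    for _ in range(300):
        a,b=xy[rng.choice(len(xy),2,False)]; t=b-a
        if np.hypot(*t)<.02: continue
        t/=np.hypot(*t); i=abs((xy-a)@[-t[1],t[0]])<tol
        if best is None or i.sum()>best.sum(): best=i
    l=cv2.fitLine(xy[best].astype(np.float32),cv2.DIST_HUBER,0,.01,.01).ravel(); s=(xy[best]-l[2:])@l[:2]
    return np.degrees(np.arctan2(l[1],l[0])).round(1),l[2:].round(4),best.sum(),len(xy),(l[2:]+np.outer(np.percentile(s,[1,99]),l[:2])).round(4)
for n in P:
    W=P[n].reshape(-1,3)
    im=np.load(n+"0.npz")["im"]; hsv=cv2.cvtColor(im,cv2.COLOR_RGB2HSV).reshape(-1,3)
    def box(x0,x1,y0,y1,z0,z1): return (W[:,0]>x0)&(W[:,0]<x1)&(W[:,1]>y0)&(W[:,1]<y1)&(W[:,2]>z0)&(W[:,2]<z1)
    b=box(.44,.60,.18,.44,.04,.172)
    wood=b&(hsv[:,0]>10)&(hsv[:,0]<24)&(hsv[:,1]<130)&(hsv[:,2]>120)
    print(n,"board",fitline(W[wood]))
    t=W[box(.44,.60,.18,.44,.174,.19)]
    print("boardtop",cv2.minAreaRect(t[:,:2].astype(np.float32)),np.median(t[:,2]))
    c=W[box(.5,.64,-.32,-.17,.06,.225)]; print("col",len(c),fitline(c)); 
    r=cv2.minAreaRect(c[:,:2].astype(np.float32)); print(r)
    ct=W[box(.5,.64,-.32,-.17,.229,.245)]; print("coltop",len(ct),cv2.minAreaRect(ct[:,:2].astype(np.float32)))
    for nm,bb in(("hook",(.42,.535,-.30,-.17,.17,.24)),("gripY",(.46,.56,.32,.40,.190,.225)),("gripB",(.46,.56,.21,.30,.190,.225))):
        g=W[box(*bb)]; print(nm,len(g),np.percentile(g,[2,50,98],0).round(4).tolist() if len(g) else "")
        if nm=="hook" and len(g)>5: print(fitline(g,.004))
E
python3 m.py|sed -n '/----/,$p'
```

```text
----
scene board (np.float32(-80.5), array([0.5253, 0.3165], dtype=float32), np.int64(932), 1446, array([[0.5112, 0.401 ],
       [0.544 , 0.2057]]))
boardtop ((0.5202322602272034, 0.3019965887069702), (0.04367071017622948, 0.20101766288280487), 10.415633201599121) 0.17938973464493602
col 1097 (np.float32(-85.8), array([ 0.5524, -0.2399], dtype=float32), np.int64(488), 1097, array([[ 0.5499, -0.2065],
       [ 0.555 , -0.2755]]))
((0.5498960018157959, -0.22919757664203644), (0.07775624096393585, 0.0690486878156662), 60.26456832885742)
coltop 150 ((0.5732991695404053, -0.23867002129554749), (0.04830271378159523, 0.07110156863927841), 2.170773983001709)
hook 84 [[0.4507, -0.2514, 0.1886], [0.5019, -0.2456, 0.2003], [0.5343, -0.2344, 0.2136]]
(np.float32(3.4), array([ 0.4705, -0.2471], dtype=float32), np.int64(65), 84, array([[ 0.4505, -0.2483],
       [ 0.5342, -0.2434]]))
gripY 89 [[0.4907, 0.3422, 0.1912], [0.4975, 0.355, 0.2034], [0.5059, 0.3653, 0.2141]]
gripB 85 [[0.5083, 0.2334, 0.1903], [0.5153, 0.2475, 0.2044], [0.5264, 0.2573, 0.2149]]
side board (np.float32(-80.0), array([0.5
[... 300 characters left out ...]
32), np.int64(550), 886, array([[ 0.5508, -0.21  ],
       [ 0.594 , -0.2078]]))
((0.5483997464179993, -0.23098856210708618), (0.1017686128616333, 0.04181712120771408), 33.36574172973633)
coltop 262 ((0.5756916999816895, -0.24022381007671356), (0.04310956597328186, 0.07625361531972885), 2.58386492729187)
hook 98 [[0.4548, -0.2515, 0.1881], [0.4894, -0.2465, 0.1976], [0.5327, -0.2385, 0.213]]
(np.float32(3.0), array([ 0.4917, -0.246 ], dtype=float32), np.int64(86), 98, array([[ 0.4543, -0.248 ],
       [ 0.5328, -0.2439]]))
gripY 108 [[0.4958, 0.3453, 0.1914], [0.5028, 0.3613, 0.2087], [0.51, 0.3676, 0.215]]
gripB 94 [[0.5152, 0.2382, 0.1922], [0.5215, 0.2537, 0.209], [0.5282, 0.259, 0.2151]]
```

```bash
cat >> h.py <<'E'
def go(p,yaw): # yaw of tool-y minus 90deg; tool down
    s=state(); q=s["tool_rot"]; T=R.from_quat([q[1],q[2],q[3],q[0]])
    a=np.radians(yaw); G=R.from_matrix(np.array([[-np.cos(a),-np.sin(a),0],[-np.sin(a),np.cos(a),0],[0,0,-1]]))
    print("t",round(s["time"],2),"pos",s["tool_pos"].round(4),"shift",(T.inv().apply(np.array(p)-s["tool_pos"])/.025).round(2),"turn",(np.degrees((T.inv()*G).as_rotvec())/8).round(2),"F",s["contact_force"].round(1),"w",round(s["gripper_width"],2))
E
python3 -c "
from h import *
go((.501,.355,.30),9.8)
s=state();q=s['tool_rot'];print(R.from_quat([q[1],q[2],q[3],q[0]]).as_matrix().round(3))"
```

```text
t 0.1 pos [0.2561 0.5694 0.191 ] shift [-12.45  -3.81  -4.36] turn [-0.01 -0.01 -4.25] F [0.3 0.5 0.2] w 1.0
[[-0.912  0.41  -0.001]
 [ 0.41   0.912 -0.002]
 [ 0.    -0.002 -1.   ]]
```

{"method": "jog_arm", "body": {
  "targets": [
    [[0,0,-2.4],[0,0,0],100],
    [[-1.5,-0.4,-4.4],[0,0,-1],100],
    [[-3.9,-1.1,-4.4],[0,0,-2],100],
    [[-6.3,-1.9,-4.4],[0,0,-3],100],
    [[-8.7,-2.6,-4.4],[0,0,-4],100],
    [[-11,-3.4,-4.4],[0,0,-4.25],100],
    [[-12.45,-3.8,-4.4],[0,0,-4.25],100],
    [[-12.45,-3.8,-4.4],[0,0,-4.25],100]
  ]
}}

```text
time: 1.1
tool_pos: [0.5028, 0.3535, 0.301]
tool_rot: [-0.001, -0.083, 0.997, -0.0]
contact_force: [-0.4, 0.3, 0.2]
gripper_width: 1.001
grasp_force: 0.0
```

```bash
cat > w.py <<'E'
from h import *
import sys
im,d,c=grab("wrist"); save(sys.argv[1]+".png",im); np.savez(sys.argv[1]+".npz",im=im,d=d)
go((.501,.355,.182),9.8)
V,U=np.mgrid[0:480,0:640]; W=pts(np.c_[U.ravel(),V.ravel()],d.ravel(),c)
ok=d.ravel()>0
m=ok&(W[:,2]>.206)&(W[:,2]<.222); g=W[m]
for y0,y1 in((.30,.41),(.2,.3)):
    k=g[(g[:,1]>y0)&(g[:,1]<y1)&(g[:,0]>.46)&(g[:,0]<.56)]
    if len(k): print(len(k),cv2.minAreaRect(k[:,:2].astype(np.float32)),np.percentile(k,[2,50,98],0).round(4).tolist())
b=W[ok&(W[:,2]>.174)&(W[:,2]<.186)]
if len(b): print("board",cv2.minAreaRect(b[:,:2].astype(np.float32)))
E
python3 w.py w1
```

```text
t 1.15 pos [0.5017 0.3547 0.3013] shift [0.02 0.01 4.77] turn [-0.   -0.01 -0.02] F [-1.2 -0.3 -0.1] w 1.0
642 ((0.5008935332298279, 0.3542649745941162), (0.01432352140545845, 0.023477911949157715), 11.504684448242188) [[0.4936, 0.3432, 0.2065], [0.4996, 0.354, 0.2114], [0.5072, 0.3653, 0.2133]]
658 ((0.519829273223877, 0.24638685584068298), (0.014440045692026615, 0.023908086121082306), 10.759861946105957) [[0.5126, 0.2359, 0.2064], [0.5185, 0.2475, 0.2114], [0.5266, 0.2576, 0.2133]]
board ((0.5216535329818726, 0.3023979663848877), (0.037384629249572754, 0.19889631867408752), 9.937397003173828)
```

```bash
cp w1.png pics/ 2>/dev/null; ls pics
```

```text
scene0.png
scene_c.png
side0.png
side_c.png
w1.png
```

View pics/w1.png

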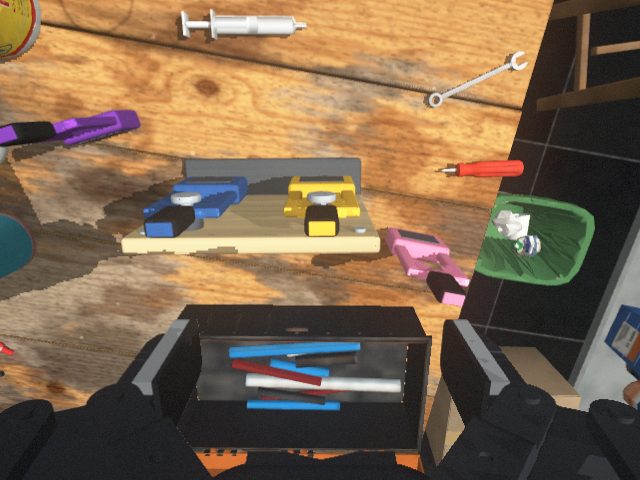

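The wrist view shows the yellow grip's top at (322,228), with the blue one at (165,222). The open fingers straddle the yellow grip and have free room to descend. The wrist measurement puts the yellow grip at (0.501, 0.354) with its top at z 0.213, in agreement with the fixed views.

{"method": "jog_arm", "body": {
  "targets": [
    [[0,0,1.5],[0,0,0],100],
    [[0,0,3],[0,0,0],100],
    [[0,0,4.2],[0,0,0],100],
    [[0,0,4.75],[0,0,0],100],
    [[0,0,4.75],[0,0,0],100],
    [[0,0,4.75],[0,0,0],20],
    [[0,0,4.75],[0,0,0],20],
    [[0,0,4.75],[0,0,0],10]
  ]
}}

```text
time: 2.15
tool_pos: [0.5018, 0.3558, 0.1845]
tool_rot: [0.001, -0.085, 0.996, 0.0]
contact_force: [0.2, -0.4, -0.5]
gripper_width: 0.376
grasp_force: 0.0
```

{"method": "jog_arm", "body": {
  "targets": [
    [[0,0,0],[0,0,0],0],
    [[0,0,0],[0,0,0],0],
    [[0,0,0],[0,0,0],0],
    [[0,0,0],[0,0,0],0],
    [[0,0,0],[0,0,0],0]
  ]
}}

```text
time: 2.78
tool_pos: [0.5013, 0.3556, 0.1833]
tool_rot: [-0.0, -0.085, 0.996, -0.0]
contact_force: [-0.3, -0.9, 0.6]
gripper_width: 0.001
grasp_force: 0.0
```

The fingers shut completely, so they missed the bar. I'll look before doing anything else.

Run:
```python
from h import *
s=state(); print(s["tool_pos"],s["gripper_width"],s["grasp_force"])
a,d,c=grab("scene"); b,d2,c2=grab("wrist"); e,d3,c3=grab("side")
t=cv2.resize(a[190:340,120:320],(533,400)); u=cv2.resize(b,(533,400)); v=cv2.resize(e[290:420,270:410],(267,248))
o=np.zeros((400,800,3),np.uint8); o[:, :533]=t; o[:248,533:]=v; o[250:,533:]=cv2.resize(b,(267,150)); save("miss.png",o); np.savez("miss.npz",a=a,b=b,e=e,d=d,d2=d2,d3=d3)
```

```text
[0.5012745  0.3556035  0.18328312] 0.0005675880201819082 0.0
```

View pics/miss.png

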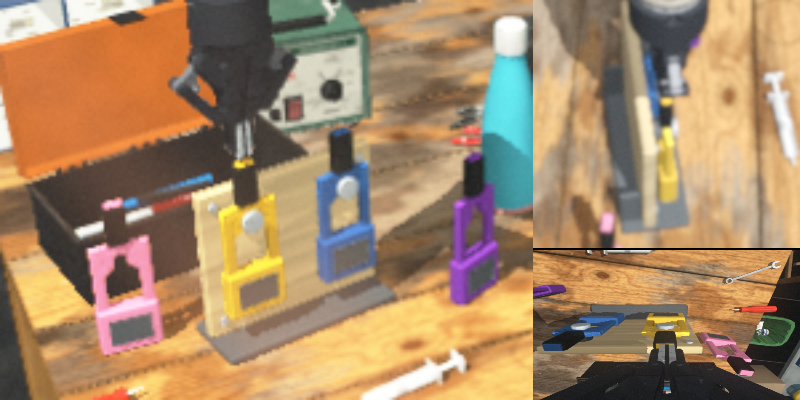

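The fingertips are shut right at the yellow cap, at (245,155) in the scene crop. They seem either above or behind the bar, so I'll measure where the tips really are.

Run:
```python
from h import *
a=np.load("miss.npz"); s=state(); V,U=np.mgrid[0:480,0:640]
for n,k,dk in(("scene","a","d"),("side","e","d3"),("wrist","b","d2")):
    d=a[dk]; c=cam(n,s); W=pts(np.c_[U.ravel(),V.ravel()],d.ravel(),c).reshape(-1,3); im=a[k].reshape(-1,3)
    m=(d.ravel()>0)&(abs(W[:,0]-.501)<.04)&(abs(W[:,1]-.3556)<.03)
    hsv=cv2.cvtColor(a[k],cv2.COLOR_RGB2HSV).reshape(-1,3)
    for z in np.arange(.17,.27,.01):
        q=m&(W[:,2]>=z)&(W[:,2]<z+.01)
        if q.sum()>2: print(n,z.round(2),q.sum(),W[q].mean(0).round(4),W[q].min(0).round(3),W[q].max(0).round(3),"rgb",np.median(im[q],0),hsv[q][:,1].mean().round())
```

```text
scene 0.17 87 [0.5105 0.3602 0.1754] [0.487 0.326 0.17 ] [0.533 0.386 0.18 ] rgb [210. 181. 127.] 87.0
scene 0.18 43 [0.5028 0.3574 0.184 ] [0.491 0.326 0.18 ] [0.531 0.383 0.19 ] rgb [74. 64. 55.] 69.0
scene 0.19 32 [0.4965 0.3549 0.1946] [0.489 0.342 0.19 ] [0.506 0.365 0.2  ] rgb [70.  61.  51.5] 69.0
scene 0.2 34 [0.4969 0.3537 0.2046] [0.488 0.341 0.2  ] [0.505 0.366 0.21 ] rgb [69. 61. 52.] 69.0
scene 0.21 25 [0.4986 0.3558 0.2123] [0.492 0.344 0.21 ] [0.508 0.366 0.215] rgb [197. 153.  56.] 144.0
scene 0.22 13 [0.4942 0.3563 0.2271] [0.49  0.342 0.225] [0.503 0.367 0.23 ] rgb [130. 126. 118.] 28.0
scene 0.23 44 [0.4943 0.3566 0.235 ] [0.488 0.341 0.23 ] [0.506 0.369 0.24 ] rgb [110.  106.5 106. ] 17.0
scene 0.24 41 [0.4943 0.3578 0.2454] [0.487 0.341 0.24 ] [0.505 0.371 0.25 ] rgb [90. 89. 87.] 20.0
scene 0.25 41 [0.4944 0.3565 0.2549] [0.488 0.34  0.25 ] [0.506 0.37  0.26 ] rgb [104.  94.  86.] 23.0
scene 0.26 48 [0.4919 0.353  0.266 ] [0.485 0.327 0.26 ] [0.499 0.382 0.27 ] rgb [73.  67.  62.5] 28.0
side 0.17 171 [0.523  0.3577 0.1774] [0.495 0.326 0.171] [0.537 0.385 0.18 ]
[... 1161 characters left out ...]
.4958 0.3537 0.2065] [0.492 0.342 0.2  ] [0.506 0.367 0.21 ] rgb [52. 45. 36.] 76.0
wrist 0.21 325 [0.4982 0.3514 0.2114] [0.493 0.344 0.21 ] [0.505 0.365 0.214] rgb [162. 128.  47.] 148.0
wrist 0.22 281 [0.4912 0.3546 0.228 ] [0.489 0.343 0.225] [0.496 0.367 0.23 ] rgb [123. 121.  96.] 39.0
wrist 0.23 1074 [0.492  0.3547 0.2353] [0.488 0.342 0.23 ] [0.497 0.369 0.24 ] rgb [55. 51. 47.] 28.0
wrist 0.24 1291 [0.492  0.355  0.2452] [0.488 0.342 0.24 ] [0.497 0.369 0.25 ] rgb [51. 47. 44.] 25.0
wrist 0.25 1703 [0.4946 0.3552 0.2561] [0.488 0.342 0.25 ] [0.513 0.369 0.26 ] rgb [45. 42. 40.] 18.0
wrist 0.26 3184 [0.4923 0.3552 0.2667] [0.483 0.326 0.26 ] [0.513 0.385 0.27 ] rgb [41. 38. 38.] 27.0
```

The measurement shows the shut fingertips at z≈0.225 while the reported TCP is at z 0.183. The real tips are therefore about 42 mm behind the stated TCP, although x and y match. I'll open, descend about 39 mm more, and close again.

{"method": "jog_arm", "body": {
  "targets": [
    [[0,0,0],[0,0,0],100],
    [[0,0,0],[0,0,0],100],
    [[0,0,0],[0,0,0],100],
    [[0,0,0],[0,0,0],100],
    [[0,0,0],[0,0,0],100],
    [[0,0,0],[0,0,0],100]
  ]
}}

```text
time: 3.68
tool_pos: [0.5013, 0.3556, 0.1834]
tool_rot: [-0.0, -0.085, 0.996, -0.0]
contact_force: [-0.0, -0.7, 0.7]
gripper_width: 1.002
grasp_force: 0.0
```

{"method": "jog_arm", "body": {
  "targets": [
    [[0,0,0.4],[0,0,0],100],
    [[0,0,0.8],[0,0,0],100],
    [[0,0,1.2],[0,0,0],100],
    [[0,0,1.55],[0,0,0],100],
    [[0,0,1.55],[0,0,0],100]
  ]
}}

```text
time: 4.3
tool_pos: [0.5006, 0.3552, 0.1431]
tool_rot: [-0.001, -0.085, 0.996, -0.0]
contact_force: [-0.6, -0.1, 0.3]
gripper_width: 0.999
grasp_force: 0.0
```

{"method": "jog_arm", "body": {
  "targets": [
    [[0,0,0],[0,0,0],20],
    [[0,0,0],[0,0,0],20],
    [[0,0,0],[0,0,0],20],
    [[0,0,0],[0,0,0],0],
    [[0,0,0],[0,0,0],0],
    [[0,0,0],[0,0,0],0],
    [[0,0,0],[0,0,0],0],
    [[0,0,0],[0,0,0],0]
  ]
}}

```text
time: 5.3
tool_pos: [0.5016, 0.3558, 0.1452]
tool_rot: [0.0, -0.085, 0.996, 0.0]
contact_force: [-0.5, -0.3, 3.6]
gripper_width: 0.267
grasp_force: 59.4
```

Run:
```python
from h import *
go((.501,.355,.177),10)
s=state(); d=grab("wrist")
V,U=np.mgrid[0:480,0:640]; W=pts(np.c_[U.ravel(),V.ravel()],d[1].ravel(),d[2])
im,_,_=d; h=cv2.cvtColor(im,cv2.COLOR_RGB2HSV).reshape(-1,3)
m=(abs(W[:,0]-.5)<.04)&(abs(W[:,1]-.355)<.035)&(W[:,2]>.17)&(h[:,2]<90)
for z in np.arange(.17,.26,.01):
    q=m&(W[:,2]>=z)&(W[:,2]<z+.01)
    if q.sum()>3: print(z.round(2),q.sum(),np.percentile(W[q],[3,97],0).round(3).tolist())
```

```text
t 5.3 pos [0.5016 0.3558 0.1452] shift [ 0.03 -0.03 -1.27] turn [ 0.    0.01 -0.03] F [-0.5 -0.3  3.6] w 0.27
0.17 617 [[0.493, 0.345, 0.17], [0.497, 0.366, 0.18]]
0.18 791 [[0.492, 0.344, 0.18], [0.497, 0.367, 0.19]]
0.19 1509 [[0.488, 0.332, 0.19], [0.498, 0.378, 0.2]]
0.2 2526 [[0.489, 0.332, 0.2], [0.506, 0.378, 0.21]]
0.21 1075 [[0.488, 0.332, 0.21], [0.51, 0.379, 0.22]]
0.22 2757 [[0.485, 0.325, 0.22], [0.51, 0.386, 0.23]]
0.23 7164 [[0.484, 0.321, 0.23], [0.514, 0.389, 0.24]]
0.24 2659 [[0.482, 0.32, 0.24], [0.517, 0.39, 0.25]]
0.25 5203 [[0.481, 0.332, 0.25], [0.493, 0.375, 0.26]]
```

The bar is held now, with the opening at 0.267 (23 mm) and 59 N on the pads. Next I'll raise it 33 mm and draw it out along the tool's +x, which is the rack's -x.

{"method": "jog_arm", "body": {
  "targets": [
    [[0,0,-0.3],[0,0,0],0],
    [[0,0,-0.65],[0,0,0],0],
    [[0,0,-1.0],[0,0,0],0],
    [[0,0,-1.32],[0,0,0],0],
    [[0,0,-1.32],[0,0,0],0],
    [[0,0,-1.32],[0,0,0],0]
  ]
}}

```text
time: 6.1
tool_pos: [0.5011, 0.3555, 0.1774]
tool_rot: [-0.0, -0.085, 0.996, -0.0]
contact_force: [0.7, 0.8, -3.7]
gripper_width: 0.269
grasp_force: 59.1
```

Run:
```python
from h import *
go((.501,.355,.177),10)
a,_,_=grab("scene"); e,_,_=grab("side")
o=np.zeros((400,800,3),np.uint8); o[:,:533]=cv2.resize(a[200:340,140:327],(533,400),interpolation=cv2.INTER_CUBIC); o[:,533:]=cv2.resize(e[290:410,290:370],(267,400),interpolation=cv2.INTER_CUBIC); save("up.png",o)
```

```text
t 6.1 pos [0.5011 0.3555 0.1774] shift [ 0.01 -0.02  0.02] turn [-0.   -0.   -0.03] F [ 0.7  0.8 -3.7] w 0.27
```

View pics/up.png

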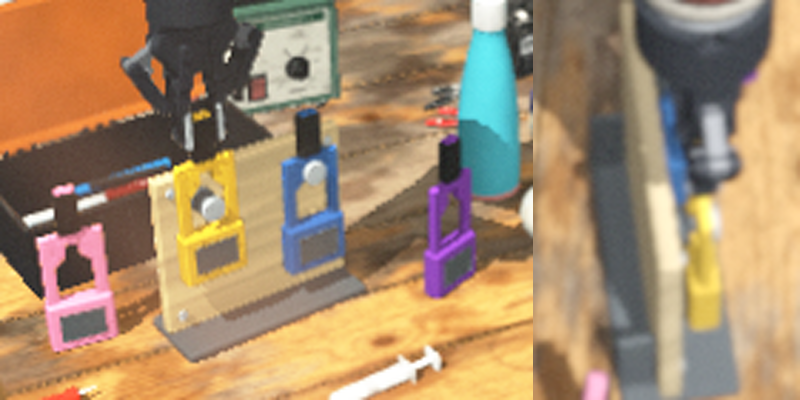

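The picture shows the stud head at (210,207) sitting centrally in the wide part of the keyhole. The force on the tool is about 3.7 N, so the weight is near 400 g. I'll draw it out and then lift.

{"method": "jog_arm", "body": {
  "targets": [
    [[0.4,0,0],[0,0,0],0],
    [[0.8,0,0],[0,0,0],0],
    [[1.3,0,0],[0,0,0],0],
    [[1.8,0,0],[0,0,0],0],
    [[2.4,0,0],[0,0,0],0],
    [[3,0,-0.5],[0,0,0],0],
    [[3.4,0,-1.5],[0,0,0],0],
    [[3.4,0,-2.5],[0,0,0],0]
  ]
}}

```text
time: 7.2
tool_pos: [0.4161, 0.341, 0.2407]
tool_rot: [-0.0, -0.086, 0.996, -0.0]
contact_force: [1.2, -0.6, -4.2]
gripper_width: 0.267
grasp_force: 59.1
```

Run:
```python
from h import *
go((.40,.10,.36),3.4)
go((.375,-.252,.36),3.4)
im,d,c=grab("wrist"); s=state()
V,U=np.mgrid[0:480,0:640]; W=pts(np.c_[U.ravel(),V.ravel()],d.ravel(),c)
h=cv2.cvtColor(im,cv2.COLOR_RGB2HSV).reshape(-1,3)
y=(h[:,0]>20)&(h[:,0]<32)&(h[:,1]>120)&(h[:,2]>60)&(d.ravel()>0)
q=y&(np.linalg.norm(W[:,:2]-s["tool_pos"][:2],axis=1)<.07)&(W[:,2]>s["tool_pos"][2]-.15)
g=W[q]
for z0 in np.arange(.05,.32,.01):
    k=g[(g[:,2]>z0)&(g[:,2]<z0+.01)]
    if len(k)>5: print(z0.round(2),len(k),np.percentile(k,[2,98],0).round(4).tolist())
```

```text
t 7.2 pos [0.4161 0.341  0.2407] shift [ 2.28 -9.39 -4.77] turn [-0.  -0.   0.8] F [ 1.2 -0.6 -4.2] w 0.27
t 7.2 pos [0.4161 0.341  0.2407] shift [  5.66 -23.09  -4.77] turn [-0.  -0.   0.8] F [ 1.2 -0.6 -4.2] w 0.27
0.14 26 [[0.4008, 0.3123, 0.1453], [0.4101, 0.3675, 0.1498]]
0.15 72 [[0.4005, 0.3103, 0.1504], [0.4107, 0.3681, 0.1598]]
0.16 79 [[0.4008, 0.31, 0.1605], [0.4109, 0.3688, 0.1698]]
0.17 97 [[0.4008, 0.3101, 0.1701], [0.411, 0.3681, 0.1798]]
0.18 2486 [[0.402, 0.3113, 0.1811], [0.424, 0.3682, 0.1899]]
0.19 302 [[0.4068, 0.312, 0.19], [0.4213, 0.3683, 0.1996]]
0.2 230 [[0.4067, 0.3122, 0.2001], [0.4177, 0.3682, 0.2098]]
0.21 256 [[0.4066, 0.3121, 0.2102], [0.4169, 0.3682, 0.2198]]
0.22 292 [[0.4066, 0.3124, 0.2203], [0.4166, 0.3681, 0.2297]]
0.23 530 [[0.4068, 0.3129, 0.2303], [0.4164, 0.3682, 0.2398]]
0.24 753 [[0.4068, 0.3127, 0.2402], [0.4164, 0.3681, 0.2498]]
0.25 1145 [[0.4069, 0.3128, 0.2503], [0.4168, 0.3689, 0.2599]]
0.26 920 [[0.4077, 0.313, 0.26], [0.4221, 0.3693, 0.2641]]
0.27 10 [[0.4053, 0.333, 0.2707], [0.4105, 0.3528, 0.2799]]
0.28 10 [[0.4019, 0.333, 0.2804], [0.4086, 0.3567, 0.2846]]
0.3 1592 [[0.4097, 0.3332, 0.3055], [0.4204, 0.3503, 0.3086]]
```

The weight is out and hanging straight, with its plate centred under the TCP and the slot top at about TCP + 9.5 mm. I'll lift it and carry it over the demin bottle to the front of the hook.

{"method": "jog_arm", "body": {
  "targets": [
    [[0,0,-1.2],[0,0,0],0],
    [[0,0,-2.6],[0,0,0],0],
    [[0.1,-0.6,-4],[0,0,0],0],
    [[0.4,-2,-4],[0,0,0.1],0],
    [[0.8,-4,-4],[0,0,0.2],0],
    [[1.2,-6,-4],[0,0,0.3],0],
    [[1.7,-8,-4],[0,0,0.4],0],
    [[2.1,-10,-4],[0,0,0.4],0]
  ]
}}

```text
time: 8.25
tool_pos: [0.4075, 0.0846, 0.3396]
tool_rot: [0.0, -0.058, 0.998, -0.0]
contact_force: [0.4, -0.4, -3.6]
gripper_width: 0.266
grasp_force: 59.6
```

{"method": "jog_arm", "body": {
  "targets": [
    [[0.4,-2,0],[0,0,0.1],0],
    [[0.8,-4,0],[0,0,0.2],0],
    [[1.3,-6,0],[0,0,0.3],0],
    [[1.7,-8,0],[0,0,0.4],0],
    [[2.1,-10,0],[0,0,0.4],0],
    [[2.5,-11.8,0],[0,0,0.4],0],
    [[2.7,-12.8,0],[0,0,0.4],0],
    [[2.7,-12.8,0],[0,0,0.4],0]
  ]
}}

```text
time: 9.25
tool_pos: [0.3771, -0.2406, 0.3391]
tool_rot: [-0.001, -0.028, 1.0, 0.0]
contact_force: [1.0, 0.4, -3.9]
gripper_width: 0.265
grasp_force: 59.8
```

```bash
cat > hk.py <<'E'
from h import *
import sys
go((.395,-.251,.2295),3.4)
V,U=np.mgrid[0:480,0:640]
for n in("side","scene","wrist"):
    im,d,c=grab(n); s=state(); save(sys.argv[1]+n+".png",im)
    W=pts(np.c_[U.ravel(),V.ravel()],d.ravel(),c)
    q=(d.ravel()>0)&(W[:,0]>.43)&(W[:,0]<.538)&(abs(W[:,1]+.245)<.03)&(W[:,2]>.175)&(W[:,2]<.225)
    g=W[q]; print(n,len(g))
    for x in np.arange(.43,.54,.01):
        k=g[(g[:,0]>=x)&(g[:,0]<x+.01)]
        if len(k)>1: print("  ",x.round(2),len(k),"y",np.percentile(k[:,1],[5,50,95]).round(4),"z",np.percentile(k[:,2],[5,50,98]).round(4))
E
python3 hk.py h1
```

```text
t 9.25 pos [ 0.3771 -0.2406  0.3391] shift [-0.7  -0.46  4.38] turn [ 0.01 -0.01 -0.02] F [ 1.   0.4 -3.9] w 0.27
side 117
   0.45 10 y [-0.2546 -0.2518 -0.2488] z [0.2001 0.2075 0.2127]
   0.46 15 y [-0.2548 -0.2496 -0.2448] z [0.1928 0.2013 0.2068]
   0.47 13 y [-0.2512 -0.2468 -0.2444] z [0.1871 0.1929 0.1986]
   0.48 11 y [-0.2518 -0.2469 -0.244 ] z [0.1853 0.1922 0.1978]
   0.49 10 y [-0.2493 -0.2456 -0.2425] z [0.1877 0.1937 0.1982]
   0.5 13 y [-0.2502 -0.244  -0.2395] z [0.1937 0.1984 0.2074]
   0.51 11 y [-0.2477 -0.245  -0.2401] z [0.1959 0.2009 0.205 ]
   0.52 9 y [-0.247  -0.2427 -0.2408] z [0.194  0.2017 0.204 ]
   0.53 25 y [-0.2483 -0.2367 -0.2321] z [0.1916 0.205  0.2153]
scene 105
   0.45 9 y [-0.2514 -0.2494 -0.2477] z [0.2017 0.208  0.2133]
   0.46 9 y [-0.2497 -0.2462 -0.2449] z [0.1933 0.1982 0.2063]
   0.47 6 y [-0.2515 -0.2461 -0.2428] z [0.1918 0.1939 0.1971]
   0.48 5 y [-0.2488 -0.2465 -0.2422] z [0.1915 0.1952 0.1996]
   0.49 11 y [-0.2494 -0.2446 -0.242 ] z [0.1898 0.1949 0.2047]
   0.5 9 y [-0.2492 -0.2449 -0.2406] z [0.1933 0.201  0.2052]
   0.51 7 y [-0.251  -0.2444 -0.2395] z [0.2005 0.2017 0.2048]
   0.52 8 y [-0.2458 -0.2414 -0.233 ] z [0.2003 0.2046 0.215 ]
   0.53 40 y [-0.2535 -0.2419 -0.2319] z [0.1903 0.2035 0.2147]
wrist 349
   0.53 349 y [-0.2566 -0.2457 -0.2349] z [0.2017 0.2095 0.2127]
```

View pics/h1wrist.png

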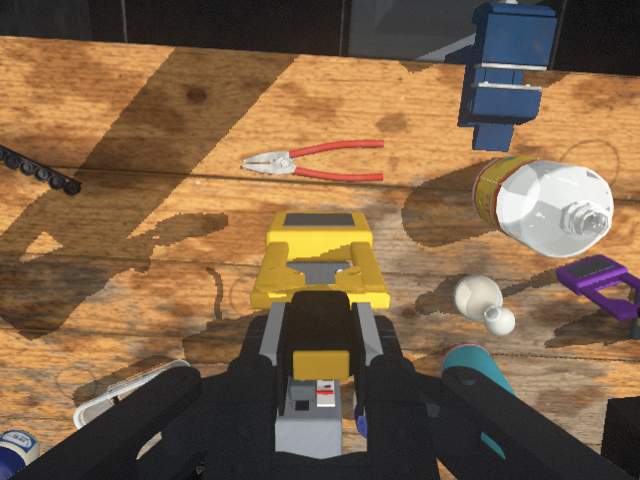

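The wrist view shows the weight hanging straight in the fingers, keyhole open at (325,272), with the balance's scale at (322,390) beyond it. The hook rod runs along y ≈ -0.2465 + 0.06·(x - 0.485). Its seat is near x 0.4845 with the top at z about 0.197, and the tip is at x 0.452, z 0.213. I'll lower to keyhole height in front of the tip.

{"method": "jog_arm", "body": {
  "targets": [
    [[0,-0.2,1],[0,0,0],0],
    [[-0.1,-0.35,2],[0,0,0],0],
    [[-0.3,-0.45,3],[0,0,0],0],
    [[-0.6,-0.45,4],[0,0,0],0],
    [[-0.7,-0.45,4.4],[0,0,0],0],
    [[-0.7,-0.45,4.4],[0,0,0],0],
    [[-0.7,-0.45,4.4],[0,0,0],0]
  ]
}}

```text
time: 10.28
tool_pos: [0.3964, -0.2502, 0.2316]
tool_rot: [0.001, -0.03, 1.0, -0.001]
contact_force: [-0.8, 0.4, -3.5]
gripper_width: 0.267
grasp_force: 59.7
```

Run:
```python
from h import *
go((.4845,-.2465,.2295),3.4)
V,U=np.mgrid[0:480,0:640]
o=[]
for n,b in(("scene",(345,170,425,270)),("side",(300,110,400,220))):
    im,d,c=grab(n); W=pts(np.c_[U.ravel(),V.ravel()],d.ravel(),c)
    h=cv2.cvtColor(im,cv2.COLOR_RGB2HSV).reshape(-1,3)
    q=(h[:,0]>20)&(h[:,0]<33)&(h[:,1]>110)&(h[:,2]>60)&(d.ravel()>0)&(abs(W[:,0]-.4)<.05)&(abs(W[:,1]+.25)<.05)&(W[:,2]>.1)
    g=W[q]; print(n,len(g),np.percentile(g,[2,50,98],0).round(4).tolist() if len(g) else "")
    for z in np.arange(.19,.26,.01):
        k=g[(g[:,2]>=z)&(g[:,2]<z+.01)]
        if len(k)>2: print("  ",z.round(2),len(k),k.min(0).round(4),k.max(0).round(4))
    o.append(cv2.resize(im[b[1]:b[3],b[0]:b[2]],(400,450),interpolation=cv2.INTER_CUBIC))
save("front.png",np.hstack(o))
```

```text
t 10.28 pos [ 0.3964 -0.2502  0.2316] shift [-3.52 -0.06  0.09] turn [-0.01  0.01 -0.  ] F [-0.8  0.4 -3.5] w 0.27
scene 503 [[0.3836, -0.28, 0.1333], [0.3922, -0.2402, 0.1874], [0.4024, -0.2169, 0.26]]
   0.19 25 [ 0.3867 -0.2794  0.1909] [ 0.4009 -0.2148  0.1999]
   0.2 28 [ 0.3862 -0.2823  0.2008] [ 0.4014 -0.2196  0.2099]
   0.21 27 [ 0.3896 -0.2771  0.2105] [ 0.4018 -0.2199  0.2197]
   0.22 29 [ 0.3865 -0.2793  0.2208] [ 0.4004 -0.2167  0.2295]
   0.23 46 [ 0.3885 -0.2794  0.2302] [ 0.4002 -0.2196  0.24  ]
   0.24 47 [ 0.3856 -0.2796  0.2401] [ 0.3999 -0.2154  0.2497]
   0.25 32 [ 0.3862 -0.277   0.25  ] [ 0.4026 -0.2175  0.2584]
side 294 [[0.3864, -0.2748, 0.1341], [0.3987, -0.2232, 0.1794], [0.4068, -0.2155, 0.2521]]
   0.19 12 [ 0.3927 -0.2784  0.1926] [ 0.4024 -0.2186  0.1997]
   0.2 13 [ 0.3935 -0.2713  0.2003] [ 0.4005 -0.2173  0.2092]
   0.21 16 [ 0.3941 -0.2711  0.21  ] [ 0.401  -0.216   0.2196]
   0.22 18 [ 0.3924 -0.2705  0.22  ] [ 0.4017 -0.2162  0.2296]
   0.23 12 [ 0.3931 -0.2584  0.2306] [ 0.4002 -0.2181  0.2392]
   0.24 14 [ 0.3911 -0.2455  0.2408] [ 0.4012 -0.2166  0.2489]
   0.25 17 [ 0.3915 -0.2424  0.2502] [ 0.3994 -0.2199  0.2539]
```

View pics/front.png

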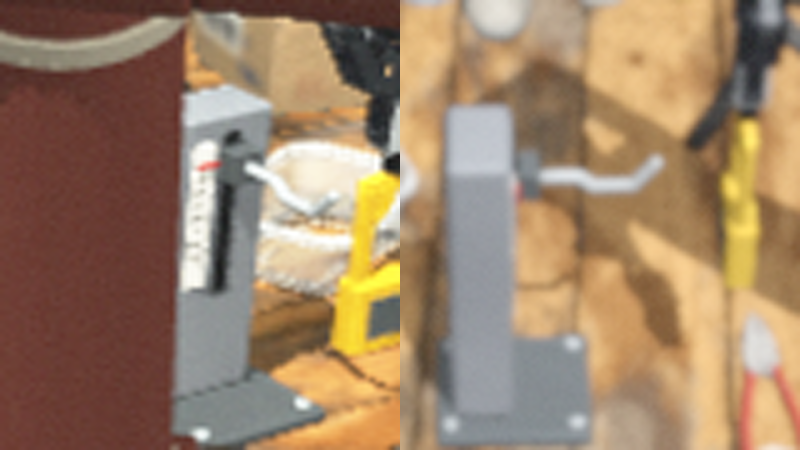

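The side view shows the keyhole plate at (740,180) in front of the tip at (655,165), at matching height. The insertion line is aligned to within 1–2 mm, so I'll slide it over the tip.

{"method": "jog_arm", "body": {
  "targets": [
    [[-0.5,0,0.05],[0,0,0],0],
    [[-1,-0.05,0.05],[0,0,0],0],
    [[-1.5,-0.05,0.05],[0,0,0],0],
    [[-2,-0.05,0.05],[0,0,0],0],
    [[-2.5,-0.08,0.05],[0,0,0],0],
    [[-3,-0.08,0.05],[0,0,0],0],
    [[-3.5,-0.08,0.05],[0,0,0],0],
    [[-3.5,-0.08,0.05],[0,0,0],0]
  ]
}}

```text
time: 11.38
tool_pos: [0.4841, -0.2466, 0.2287]
tool_rot: [-0.0, -0.03, 1.0, 0.0]
contact_force: [-0.3, 0.2, -4.2]
gripper_width: 0.272
grasp_force: 59.8
```

```bash
cat > p.py <<'E'
from h import *
import sys
go((.4845,-.2468,.186),3.4)
im,d,c=grab("side"); im2,d2,c2=grab("scene")
o=[cv2.resize(i[b[1]:b[3],b[0]:b[2]],(400,450),interpolation=cv2.INTER_CUBIC) for i,b in((im2,(345,170,425,270)),(im,(300,110,400,220)))]
save(sys.argv[1],np.hstack(o))
go((.4845,-.2468,.186),3.4)
E
python3 p.py in.png
```

```text
t 11.38 pos [ 0.4841 -0.2466  0.2287] shift [-0.02 -0.01  1.71] turn [ 0. -0.  0.] F [-0.3  0.2 -4.2] w 0.27
t 11.47 pos [ 0.4833 -0.2467  0.2287] shift [-0.05 -0.01  1.71] turn [ 0. -0. -0.] F [ 0.  -0.2 -2.5] w 0.27
```

View pics/in.png

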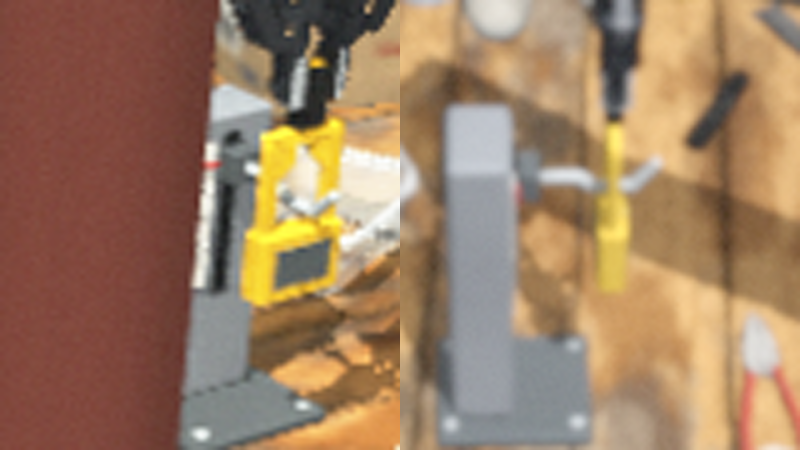

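The hook runs through the wide part of the keyhole, and the plate stands over the seat at (613,180) in the side view. I'll lower slowly and watch the force.

{"method": "jog_arm", "body": {
  "targets": [
    [[0,0,0.25],[0,0,0],0],
    [[0,0,0.5],[0,0,0],0],
    [[0,0,0.75],[0,0,0],0],
    [[0,0,1.0],[0,0,0],0],
    [[0,0,1.2],[0,0,0],0],
    [[0,0,1.4],[0,0,0],0],
    [[0,0,1.5],[0,0,0],0],
    [[0,0,1.5],[0,0,0],0]
  ]
}}

```text
time: 12.48
tool_pos: [0.4834, -0.2467, 0.1912]
tool_rot: [-0.0, -0.029, 1.0, 0.0]
contact_force: [0.0, 0.1, -3.9]
gripper_width: 0.268
grasp_force: 59.7
```

{"method": "jog_arm", "body": {
  "targets": [
    [[0,0,0.1],[0,0,0],0],
    [[0,0,0.2],[0,0,0],0],
    [[0,0,0.3],[0,0,0],0],
    [[0,0,0.4],[0,0,0],0],
    [[0,0,0.5],[0,0,0],0],
    [[0,0,0.6],[0,0,0],0],
    [[0,0,0.7],[0,0,0],0],
    [[0,0,0.7],[0,0,0],0]
  ]
}}

```text
time: 13.48
tool_pos: [0.4835, -0.2468, 0.1738]
tool_rot: [0.0, -0.029, 1.0, -0.0]
contact_force: [0.3, -0.1, -1.9]
gripper_width: 0.27
grasp_force: 60.0
```

{"method": "jog_arm", "body": {
  "targets": [
    [[0,0,0.1],[0,0,0],0],
    [[0,0,0.2],[0,0,0],0],
    [[0,0,0.3],[0,0,0],0],
    [[0,0,0.4],[0,0,0],0],
    [[0,0,0.45],[0,0,0],0],
    [[0,0,0.45],[0,0,0],0]
  ]
}}

```text
time: 14.22
tool_pos: [0.4835, -0.2469, 0.1627]
tool_rot: [0.0, -0.029, 1.0, -0.0]
contact_force: [0.3, 0.1, -0.1]
gripper_width: 0.266
grasp_force: 60.1
```

```bash
cat > f.py <<'E'
from h import *
F=[]
for i in range(8): grab_frame("side"); F.append(state()["contact_force"])
F=np.array(F); print(F.mean(0).round(2),F.std(0).round(2)); go((.4845,-.2468,.16),3.4)
im,d,c=grab("side"); V,U=np.mgrid[0:480,0:640]; W=pts(np.c_[U.ravel(),V.ravel()],d.ravel(),c)
q=(d.ravel()>0)&(W[:,0]>.508)&(W[:,0]<.53)&(abs(W[:,1]+.245)<.012)&(W[:,2]>.11)&(W[:,2]<.225); print("rod at column z",np.percentile(W[q],[5,50,95],0).round(4)[:,2],q.sum())
q=(d.ravel()>0)&(W[:,0]>.445)&(W[:,0]<.475)&(abs(W[:,1]+.248)<.012)&(W[:,2]>.11)&(W[:,2]<.225); print("tip z",np.percentile(W[q],[5,50,95],0).round(4)[:,2],q.sum())
E
python3 f.py
```

```text
[ 0.18 -0.06 -0.06] [0.34 0.52 0.57]
t 14.62 pos [ 0.4835 -0.2468  0.1627] shift [-0.04 -0.    0.11] turn [-0.  0. -0.] F [-0.3 -0.  -0.5] w 0.27
rod at column z [0.1752 0.1779 0.1813] 25
tip z [0.1666 0.1788 0.1904] 29
```

The force is now about zero with the hook dipped about 23 mm, so the spring carries the weight. I'll release and then retreat upward.

{"method": "jog_arm", "body": {
  "targets": [
    [[0,0,0],[0,0,0],32],
    [[0,0,0],[0,0,0],36],
    [[0,0,0],[0,0,0],45],
    [[0,0,0],[0,0,0],70],
    [[0,0,0],[0,0,0],100],
    [[0,0,0],[0,0,0],100],
    [[0,0,0],[0,0,0],100],
    [[0,0,0],[0,0,0],100]
  ]
}}

```text
time: 15.68
tool_pos: [0.4834, -0.2468, 0.1626]
tool_rot: [-0.0, -0.029, 1.0, 0.0]
contact_force: [-0.2, -0.3, -1.0]
gripper_width: 0.999
grasp_force: 0.0
```

{"method": "jog_arm", "body": {
  "targets": [
    [[0,0,-0.5],[0,0,0],100],
    [[0,0,-1],[0,0,0],100],
    [[0,0,-2],[0,0,0],100],
    [[0,0,-3],[0,0,0],100],
    [[0,0,-4],[0,0,0],100],
    [[0,0,-5],[0,0,0],100],
    [[0,0,-5.5],[0,0,0],100],
    [[0,0,-5.5],[0,0,0],100]
  ]
}}

```text
time: 16.68
tool_pos: [0.4839, -0.2471, 0.3017]
tool_rot: [0.001, -0.029, 1.0, -0.001]
contact_force: [0.4, 0.4, 0.1]
gripper_width: 1.005
grasp_force: 0.0
```

{"method": "jog_arm", "body": {
  "targets": [
    [[0,0,0],[0,0,0],100],
    [[0,0,0],[0,0,0],100],
    [[0,0,0],[0,0,0],100],
    [[0,0,0],[0,0,0],100],
    [[0,0,0],[0,0,0],100],
    [[0,0,0],[0,0,0],100],
    [[0,0,0],[0,0,0],100],
    [[0,0,0],[0,0,0],100]
  ]
}}

```text
time: 17.68
tool_pos: [0.4834, -0.2468, 0.3001]
tool_rot: [0.0, -0.029, 1.0, -0.0]
contact_force: [0.3, -0.8, 1.2]
gripper_width: 1.0
grasp_force: 0.0
```

{"method": "jog_arm", "body": {
  "targets": [
    [[0,0,0],[0,0,0],100],
    [[0,0,0],[0,0,0],100],
    [[0,0,0],[0,0,0],100],
    [[0,0,0],[0,0,0],100],
    [[0,0,0],[0,0,0],100],
    [[0,0,0],[0,0,0],100],
    [[0,0,0],[0,0,0],100],
    [[0,0,0],[0,0,0],100]
  ]
}}

```text
time: 18.68
tool_pos: [0.4834, -0.2468, 0.3001]
tool_rot: [-0.0, -0.029, 1.0, 0.0]
contact_force: [0.4, -0.4, -0.0]
gripper_width: 1.003
grasp_force: 0.0
```

```bash
python3 f.py; python3 p.py end.png
```

```text
[-0.26 -0.14 -0.07] [0.79 0.44 0.51]
t 19.07 pos [ 0.4834 -0.2468  0.3001] shift [-0.04 -0.    5.6 ] turn [-0.  0. -0.] F [-1.4 -0.6 -0.4] w 1.0
rod at column z [0.1708 0.1753 0.1801] 25
tip z [0.1661 0.1766 0.1899] 29
t 19.12 pos [ 0.4834 -0.2468  0.3001] shift [-0.04 -0.    4.56] turn [-0.  0. -0.] F [-0.1  0.7 -0.2] w 1.0
t 19.23 pos [ 0.4834 -0.2468  0.3001] shift [-0.04 -0.    4.56] turn [-0. -0. -0.] F [-0.  -0.4  0.6] w 1.0
```

View pics/end.png

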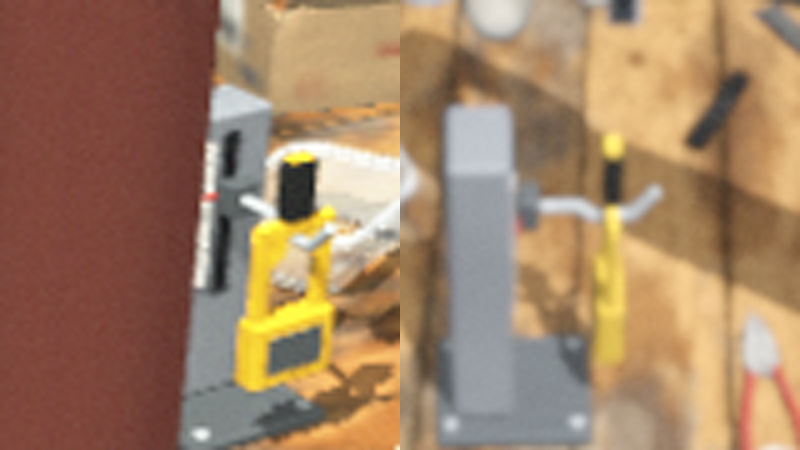

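The weight hangs by its slot on the dipped hook, with the plate at (613,215) in the side view. The gripper is clear. I'll wait a little longer and check that it is still and upright.

{"method": "jog_arm", "body": {
  "targets": [
    [[0,0,-0.5],[0,0,0],100],
    [[0,0,-1],[0,0,0],100],
    [[0,0,-1],[0,0,0],100],
    [[0,0,-1],[0,0,0],100],
    [[0,0,-1],[0,0,0],100],
    [[0,0,-1],[0,0,0],100],
    [[0,0,-1],[0,0,0],100],
    [[0,0,-1],[0,0,0],100]
  ]
}}

```text
time: 20.23
tool_pos: [0.4834, -0.2468, 0.325]
tool_rot: [-0.0, -0.029, 1.0, 0.0]
contact_force: [-0.3, -0.1, -0.1]
gripper_width: 1.001
grasp_force: 0.0
```

Run:
```python
from h import *
V,U=np.mgrid[0:480,0:640]; pr=None
for i in range(12):
    im,d,c=grab("side"); g=im[125:230,330:375].astype(float)
    h=cv2.cvtColor(im,cv2.COLOR_RGB2HSV); m=(h[...,0]>20)&(h[...,0]<33)&(h[...,1]>110)&(h[...,2]>60)&(U>330)&(U<375)&(V>120)&(V<230)
    W=pts(np.c_[U[m],V[m]],d[m],c); W=W[W[:,2]>.03]
    up=W[W[:,2]>.1]; lo=W[W[:,2]<.1]
    print(round(state()["time"],2),np.median(up,0).round(4),np.median(lo,0).round(4),len(W),U[m].mean().round(2),V[m].mean().round(2))
im,d,c=grab("scene"); W=pts(np.c_[U.ravel(),V.ravel()],d.ravel(),c)
g=W[(d.ravel()>0)&(abs(W[:,0]-.519)<.03)&(abs(W[:,1]-.248)<.04)&(W[:,2]>.19)&(W[:,2]<.225)]; print("blue",np.median(g,0).round(4))
```

```text
20.27 [ 0.4848 -0.2279  0.1291] [ 0.4834 -0.218   0.0807] 257 352.04 176.13
20.32 [ 0.4849 -0.2262  0.1303] [ 0.4834 -0.2187  0.0791] 255 352.06 176.3
20.38 [ 0.4848 -0.2256  0.1284] [ 0.4835 -0.2179  0.0808] 257 352.05 175.96
20.43 [ 0.4849 -0.2263  0.127 ] [ 0.4833 -0.2175  0.0804] 257 352.01 176.31
20.48 [ 0.4849 -0.2261  0.1304] [ 0.4833 -0.2185  0.0794] 259 352.04 176.02
20.52 [ 0.485  -0.2274  0.1321] [ 0.4832 -0.2189  0.0796] 259 352.05 176.02
20.57 [ 0.4849 -0.2265  0.1299] [ 0.4833 -0.2185  0.078 ] 258 352.01 176.22
20.62 [ 0.4849 -0.2265  0.1316] [ 0.4834 -0.2181  0.0818] 259 352.07 175.92
20.68 [ 0.4849 -0.2276  0.1296] [ 0.4834 -0.2185  0.081 ] 259 352.04 176.28
20.73 [ 0.4848 -0.228   0.132 ] [ 0.4835 -0.2181  0.0813] 259 352.04 176.0
20.77 [ 0.4849 -0.2273  0.1309] [ 0.4834 -0.2179  0.0795] 258 352.05 175.98
20.82 [ 0.4848 -0.2271  0.1315] [ 0.4834 -0.2178  0.0806] 258 352.06 176.13
blue [0.515  0.2461 0.205 ]
```

It is still, and the blue weight hasn't moved. Handing in.

```bash
python3 -c "
from plant import *
print(job_done())"
```

```text
the job is handed in; nothing more can be done
None
```

The yellow weight hangs still by its slot on the balance's hook, dipped about 23–25 mm. The blue weight is where it was, and the job was handed in at about 21 s; no verdict was shown.

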